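Hang the graduated gauge in the notch of the lab stand's hook

TASK

Take the graduated gauge plate out of its rack and hang it by its window on the arm of the lab stand, with the graduated face pointing outward, away from the post. Still holding it, lay it gently on the arm and slide it back along the arm to the notch next to the post, lower it until it rests fully home there, and only then let go; never force it against the stand, and leave the bottle, beaker and jar alone.

Things in the scene. Friction and masses are not known exactly. Their poses are not given: they have to be found in the camera images.
- gauge: Graduated gauge: white plastic plate 10 mm thick (x), 56 wide (y), 212 tall (z), 0.11-0.21 kg. Origin: centre of its bottom end. Black graduations on the face at x = -5 mm, other face plain. Solid to z = 110 mm; window 28 wide, z 110 to 150, between 14 mm sides; bridge 56 wide, z 150 to 166; grip tab 30 wide (y), z 166 to 212. Starts upright in the rack; either face may look any way.
- gauge_tab (a point): Where to pinch the gauge from above: middle of the grip tab, 192 mm above the gauge's bottom; fingers close along the gauge's y on the tab's two edges (30 mm apart). Finger tips must stay above the 56 mm wide shoulders, 26 mm below this point.
- gauge_eye (a point): Middle of the window's upper edge, the underside of the bridge by which the gauge hangs (gauge x = 0, y = 0, z = 150 mm); axes as the gauge's.
- gauge_front (a point): An empty point 100 mm out from the gauge's middle plane on the side of the graduated face (gauge x = -100 mm, y = 0, z = 60 mm): it shows which way the marks look.
- rack: Fixed grey rack block, 90 (x) by 100 (y) by 45 mm tall, any yaw; origin at the centre of its underside, on the bench. A slot 14 mm (x) by 62 mm (y) and 30 mm deep holds the gauge's foot; its floor is 15 mm above the bench. The gauge's axes are parallel to the rack's.
- stand: Fixed lab stand; origin on the bench under the post's axis, z up, +x is outward. Base plate 150 mm wide, 14 thick, x -85 to 45 mm. Post 18 mm thick, 210 tall. Near its top a level steel arm 16 mm wide (y), centred on y = 0, juts out along +x. It is clamped hard and does not move. Gauge and stand must not press on each other with more than 20 N; 2 to 6 N is enough to feel the bed and the stop.
- notch_mid (a point): Fixed point of the stand, (60, 0, 175) mm in its frame, axes as the stand's: centre of the arm's notch floor IF the arm were at mid setting. In truth the whole arm (stop, notch, bed, tip) is clamped an unmeasured -14 to +14 mm along x from there, so feel or look for the notch. Heights and y are true.
- hooktip_mid (a point): Fixed point (121.5, 0, 191) mm of the stand: top end of the arm's upturned tip at mid setting (same unmeasured x shift). Arm profile at mid setting, stand x and top z in mm: stop block x 40.5-52.5, top 193; notch x 52.5-67.5, floor 175, where the 10 mm bridge belongs; flat bed x 67.5-115.5, top 183; tip x 115.5-121.5, top 191. Underside 169 all along.
- bottle: Bystander: glass reagent bottle with blue cap, 68 mm diameter, 150 mm tall, origin at the centre of its underside. Leave alone.
- beaker: Bystander: open glass beaker, 66 mm diameter, 85 mm tall, origin at the centre of its underside. Leave alone.
- jar: Bystander: amber glass jar with white cap, 54 mm diameter, 60 mm tall, origin at the centre of its underside. Leave alone.
Mind the look-alikes: they are no part of the job. There is more than one size of the gauge; the one meant has the size given above. What is shaped like the rack but green is not meant.

How it is judged:
By the outcome, as a careful person would: the job done as asked, in the order asked, and still so for the second after the job is handed in, with the robot touching nothing.
It also fails if it takes over 61 s, if anything falls off the work surface, if the arm or the gripper's body presses on something with over 40 N, if the wrist force passes 120 N, or if a joint passes its speed limit or range.

ROBOT

A 7-joint arm with a two-finger parallel gripper is mounted at the origin on the work surface. World frame = base frame: x ahead of the robot, y to its left, z up, the work surface at z = 0. Lengths are in m, angles in degrees, forces in N, time in s.
With the tool pointing down it reaches from about 0.375 to 0.925 m from the base axis. Payload 3.1 kg.
Tool frame: the origin (TCP) lies midway between the tips of the shut fingers; the grasp point (between the pads) lies robot.grip_point_offset behind it (robot.grip_point_offset is the distance from the TCP to the grasp point, in m); z points along the fingers, y is the direction in which the jaws open and shut (so a half turn about z gives the same grasp; the last joint's range is limited). The gripper opens to 85 mm and grips with 20 to 120 N. Pads are 22 mm wide; open, the fingers measure 114 mm over their backs; the gripper's body (76 mm by 85 mm) begins 54 mm behind the grasp point. The pads swing forward as they close: fully open they stand 13 mm farther back than shut.
Start: joints at [-78.255, 21.939, 2.515, 91.553, -1.026, 66.532, -2.859], TCP at [0.194, 0.62, 0.231] pointing down, gripper open.
Joint ranges: [-149.38, 149.38], [-23.57, 123.04], [-84.95, 90], [0, 143.3], [-89.99, 269.99], [3.08, 112.72], [-163.45, 163.45]. Speed limits (degrees/s): [159.86, 159.86, 180, 180, 180, 180, 180].

INTERFACE

Orientations are given as a 3x3 rotation matrix whose columns are the frame's x, y, z axes.
In Python, from workcell import robot gives the robot as it stands.
- The arm moves only by the tool jog_arm, never from a script. Its argument "deltas" is a list that holds one entry, the list of rows, each a list of 5 numbers: the shift along the tool's x, y, z in mm, then the turn about the tool's z in degrees, then the finger opening in mm, from 0 to 85.4. A call has 1 to 12 rows; each row is the pose to reach, as a shift and turn from the pose measured when the call began, along the tool's axes at that moment; what a row does not reach only later rows make up. A row lasts 1/10 s, in which the tool goes at most 50 mm and 8.59 degrees, less where a joint would pass 70% of its speed; a pose out of reach is approached as far as the arm can. A call with a gripper value outside its range is refused whole. The fingers move at their own pace and stop on an object; "grip_force" is the grip in N (left out, the last holds). Time passes only in rows, so rows that repeat a pose let the fingers close. It gives the time, the measured TCP pose, the force and the opening at its end, in the units of the state.
- robot.state(): the state, without advancing time (a new reading comes with each control period).
- robot.snapshot(name): name is "scene" or "top"; returns a dict with "img" (420x560x3 uint8, red, green, blue), "intrinsics" (3x3 intrinsics, pixels), "extrinsics" (4x4, takes a point from world to camera coordinates). Camera axes: x right, y down, z forward; pixel columns grow to the right and rows downward; lengths in m; the calibration is good to about 2 mm. A picture is of the moment at which its call begins. There is no depth.
- robot.sign_off(): hands the job in, once; it reports no verdict.
Trained networks look in a picture, given as the dict that the camera call returned (one of the last four; its "shot" number tells which), for a name from the list of things; names that differ only in an ending like _2 or _b are one class to them, and where a whole thing is asked for, a point or a joint stands for the part that bears it (a point fixed in the world has none). Each returns a list of dicts, best first, with "conf" (0 to 1); they miss things now and then, are a little off and sometimes report something else, mostly with a low value. They report only what shows in the picture. A call takes as long as a camera call. They do not tell look-alikes from the thing itself.
- robot.outline_of(picture, label): "mask" (420x560 bool, what is visible of it) and "bbox" ([left, top, right, bottom] in pixels, round what is visible of it).
The state is a dict: "time": time; "joint_positions": joint angles; "joint_velocities": joint speeds; "effort": joint torques, N m; "tool_pos": TCP position; "ee_rot": TCP orientation; "wrist_force": force on the tool from outside, world axes, zero at the start; "wrist_torque": the same for the moment, N m; "grip_width": finger opening in m.
Only numpy, scipy, OpenCV 4.12 (cv2) and the standard library are available. Lean on these libraries where they do the work, as an engineer would, in place of code of your own. Each camera call takes 0.05 s, during which the arm holds its last target.

## Working session

There is one attempt and no reset: what is moved stays moved. The work goes in short steps, Python scripts to look and compute and a tool call to move; the robot and the scene stay as the last step left them, time stands still between calls to the robot, and variables do not carry over. Pictures are saved under pics/ and viewed, and the job is handed in when it is done.

Besides the shell and the picture viewer there is one more tool, called after "Call:" as name(argument=value, ...), one argument or row to a line, values as JSON. jog_arm: Moves the arm, as the interface text tells. Its arguments: {"type":"object","properties":{"deltas":{"type":"array","items":{"type":"array","items":{"type":"array","items":{"type":"number"}}}},"grip_force":{"type":"number"}},"required":["deltas"]}

```bash
ls; mkdir -p pics; cat > h.py <<'E'
import numpy as np, cv2
from workcell import robot
def save(s,n,crop=None,k=1):
    im=s["img"][:,:,::-1]
    if crop: l,t,r,b=crop; im=im[t:b,l:r]
    im=cv2.resize(im,None,fx=k,fy=k,interpolation=cv2.INTER_CUBIC); cv2.imwrite("pics/"+n,im)
def proj(s,P):
    P=np.atleast_2d(P); E=np.array(s["extrinsics"]);K=np.array(s["intrinsics"])
    c=P@E[:3,:3].T+E[:3,3]; u=c@K.T; return u[:,:2]/u[:,2:]
def ray(s,px,z):
    E=np.array(s["extrinsics"]);K=np.array(s["intrinsics"])
    R=E[:3,:3];o=-R.T@E[:3,3]; d=R.T@np.linalg.inv(K)@np.array([px[0],px[1],1.])
    return o+d*(z-o[2])/d[2]
E
python3 - <<'E'
from h import *
st=robot.state(); print({k:np.round(v,3) for k,v in st.items()}, robot.grip_point_offset)
for n in ("scene","top"):
    s=robot.snapshot(n); save(s,n+"0.png"); E=np.array(s["extrinsics"]); print(n,np.round(-E[:3,:3].T@E[:3,3],3),np.round(s["intrinsics"],1).tolist())
    np.save(n+"0.npy",s,allow_pickle=True)
    for l in ("gauge","rack","stand"):
        for d in robot.outline_of(s,l): print(n,l,round(d["conf"],2),np.round(d["bbox"]))
E
```

```text
pics
{'time': np.float64(0.0), 'joint_positions': array([-78.253,  21.993,   2.512,  91.651,  -1.027,  66.53 ,  -2.858]), 'joint_velocities': array([-0.048,  0.081, -0.106, -0.042, -0.005,  0.031, -0.   ]), 'effort': array([-0.0000e+00, -4.3345e+01,  1.0250e+00, -2.4951e+01,  1.1000e-02,
        1.1000e-02, -0.0000e+00]), 'tool_pos': array([0.194, 0.62 , 0.23 ]), 'ee_rot': array([[-0.955,  0.298, -0.001],
       [ 0.298,  0.955, -0.003],
       [-0.   , -0.003, -1.   ]]), 'wrist_force': array([ 0.114, -0.259,  0.023]), 'wrist_torque': array([-0.03 , -0.035, -0.002]), 'grip_width': np.float64(0.085)} 0.0187
scene [ 1.359 -0.785  1.052] [[541.5, 0.0, 277.2], [0.0, 541.5, 227.0], [0.0, 0.0, 1.0]]
scene gauge 0.94 [318. 204. 333. 251.]
scene gauge 0.79 [290. 167. 298. 224.]
scene gauge 0.75 [244. 131. 267. 221.]
scene rack 0.9 [274. 208. 310. 245.]
scene rack 0.7 [290. 169. 298. 228.]
scene rack 0.55 [306. 187. 346. 214.]
scene stand 0.75 [150. 227. 230. 310.]
top [ 0.479 -0.017  1.374] [[496.4, 0.0, 275.3], [0.0, 496.4, 207.7], [0.0, 0.0, 1.0]]
top gauge 0.68 [196. 297. 236. 317.]
top gauge 0.65 [192. 236. 223. 261.]
top gauge 0.51 [210. 195. 222. 213.]
top rack 0.8 [125. 233. 174. 282.]
top rack 0.72 [190. 222. 234. 274.]
top stand 0.66 [318. 211. 387. 296.]
```

View pics/scene0.png

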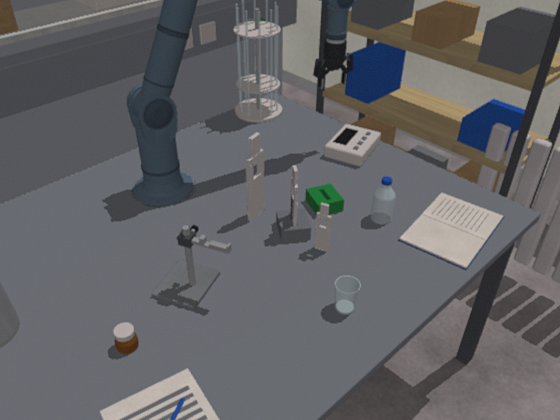

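View pics/top0.png

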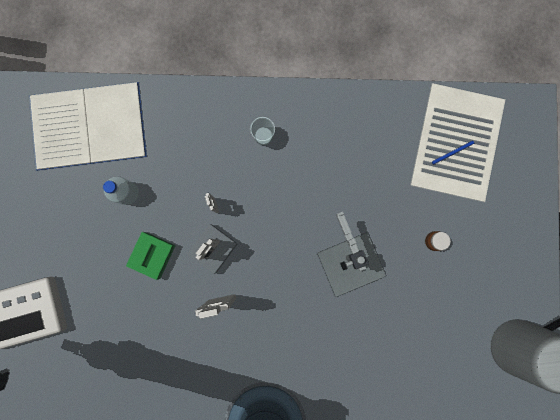

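```bash
python3 - <<'E'
from h import *
s=np.load("scene0.npy",allow_pickle=True).item(); save(s,"sc_a.png",(130,110,360,320),3.4)
s=np.load("top0.npy",allow_pickle=True).item(); save(s,"tp_a.png",(110,170,400,340),2.7)
E
```

```text
(no output)
```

View pics/sc_a.png

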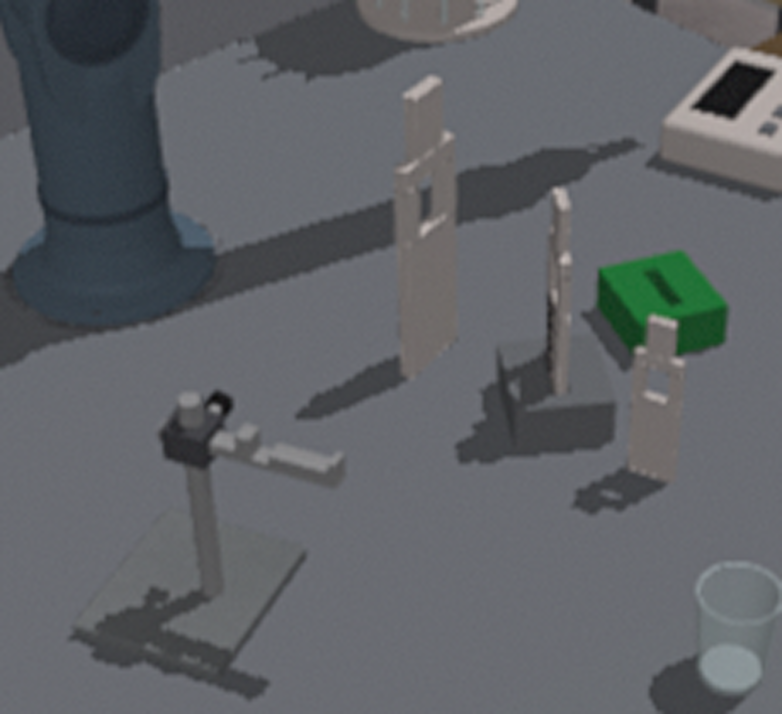

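View pics/tp_a.png

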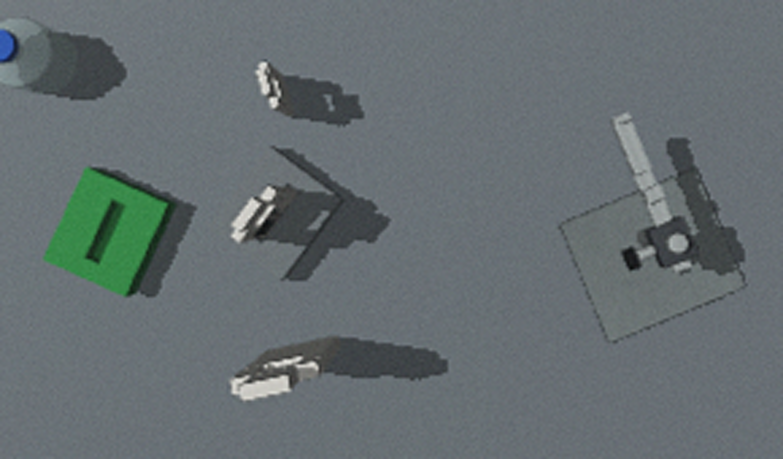

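The grey rack has one gauge in it: scene (294,195), top (207,250). Look-alikes are the free-standing large one at scene (255,175), the small one at (323,228), and the green rack at (325,200). The gauge in the grey rack is my candidate, and I'll confirm its size and marks in an enlarged crop.

```bash
python3 - <<'E'
from h import *
s=np.load("scene0.npy",allow_pickle=True).item(); save(s,"sc_b.png",(265,155,325,255),6); save(s,"sc_c.png",(170,220,240,300),7)
t=np.load("top0.npy",allow_pickle=True).item(); save(t,"tp_b.png",(180,215,260,285),8); save(t,"tp_c.png",(310,205,395,300),6)
print(ray(t,(207,249),.2),ray(t,(0,0),0),ray(t,(560,420),0))
E
```

```text
[0.4644374 0.1433711 0.2      ] [1.15736509 0.78800711 0.        ] [ 0.02716975 -0.79457816  0.        ]
```

View pics/sc_b.png

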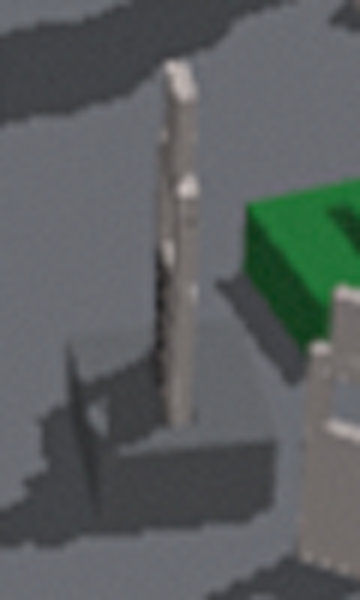

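View pics/tp_b.png

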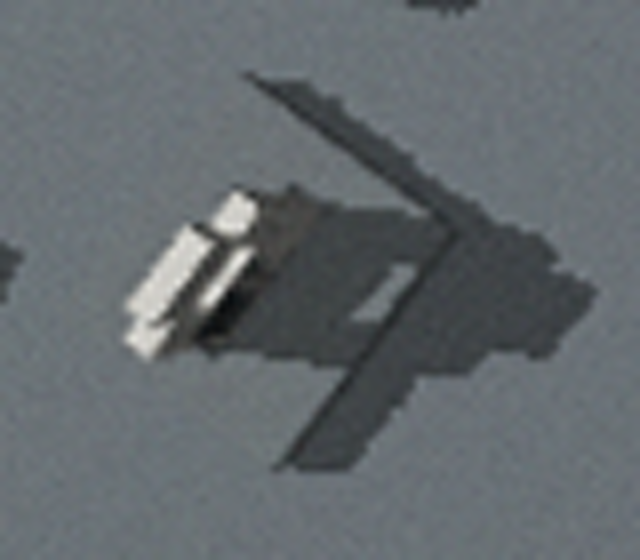

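View pics/sc_c.png

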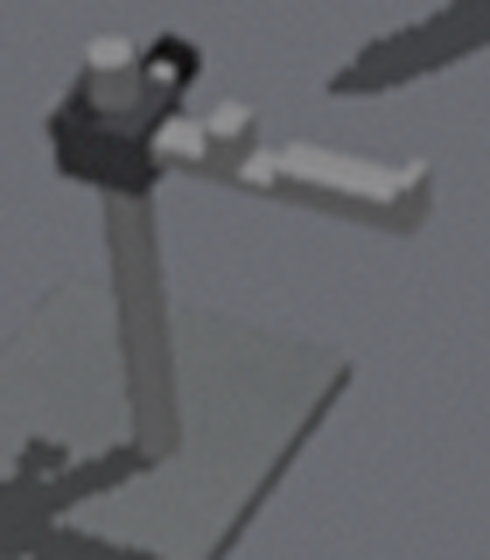

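View pics/tp_c.png

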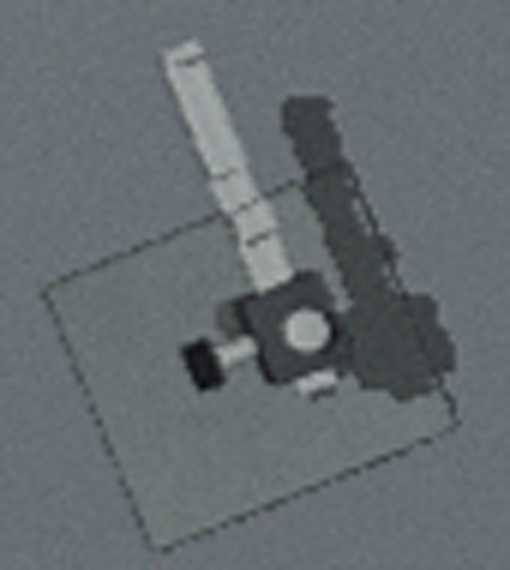

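```bash
cat > fit.py <<'E'
from h import *
from scipy.optimize import least_squares
S=np.load("scene0.npy",allow_pickle=True).item();T=np.load("top0.npy",allow_pickle=True).item()
def f(l,t,k): return lambda u,v:((u+.5)/k-.5+l,(v+.5)/k-.5+t)
sb=f(265,155,6);tb=f(180,215,8);sc=f(170,220,7);tc=f(310,205,6)
def W(p,P):
    c,s=np.cos(p[2]),np.sin(p[2]); P=np.array(P,float)/1000
    return np.c_[p[0]+c*P[:,0]-s*P[:,1],p[1]+s*P[:,0]+c*P[:,1],P[:,2]]
def fit(obs,p0,shift=None):
    def r(p):
        out=[]
        for cam,px,P in obs:
            P=np.array(P,float)
            if len(P)==4: P=np.array([P[0]+p[3]*1000,P[1],P[2]])
            out.append((proj(cam,W(p,[P]))[0]-px))
        return np.ravel(out)
    o=least_squares(r,p0,loss="soft_l1"); return o.x,r(o.x).reshape(-1,2)
E
python3 - <<'E'
from fit import *
# gauge: z world = 15+z ; marks at -x. +y of gauge: unknown; use marks facing (-x,-y)world
g=[]
# marks face = local -x points to world (-x,-y) in top image => local +x to up-left. local y = up-x rotated left => down-left
A=lambda u,v,P:g.append((T,tb(u,v),P))
B=lambda u,v,P:g.append((S,sb(u,v),P))
A(188,223,(5,-15,227));A(216,240,(-5,-15,227));A(124,306,(5,15,227))
A(238,190,(5,-28,181));A(260,208,(-5,-28,181));A(122,338,(5,28,181));A(148,360,(-5,28,181))
A(255,247,(-5,-14,125))
B(165,66,(-5,15,227)) ;B(197,95,(5,-15,227));B(172,97,(-5,-15,227))
B(176,185,(-5,-28,181));B(200,188,(5,-28,181));B(166,425,(-5,-28,45));B(190,425,(5,-28,45))
p,r=fit(g,[.47,.15,np.radians(50)]);print("gauge",p[:2],np.degrees(p[2]));print(r.round(1).tolist())
g=[];B(65,338,(-45,50,45));B(118,452,(-45,-50,45));B(276,440,(45,-50,45));B(100,517,(-45,-50,0));B(275,507,(45,-50,0))
p2,r=fit(g,p);print("rack",p2[:2],np.degrees(p2[2]));print(r.round(1).tolist())
s=[];A=lambda u,v,P:s.append((T,tc(u,v),P));B=lambda u,v,P:s.append((S,sc(u,v),P))
A(42,292,(45,75,14));A(458,425,(-85,-75,14));A(158,550,(-85,75,14));A(307,180,(45,-75,14))
A(307,330,(0,0,210))
A(163,55,(121.5,8,191,1));A(200,40,(121.5,-8,191,1));A(215,180,(67.5,8,183,1));A(241,170,(67.5,-8,183,1))
A(232,212,(52.5,8,193,1));A(260,202,(52.5,-8,193,1));A(245,245,(40.5,8,193,1));A(275,235,(40.5,-8,193,1))
B(110,45,(0,0,210));B(352,368,(45,-75,14))
q,r=fit(s,[.4,-.2,np.radians(22),0]);print("stand",q,np.degrees(q[2]));print(r.round(1).tolist())
np.save("q.npy",q);np.save("p.npy",p)
def draw(cam,pl,name,crop,k):
    im=cv2.resize(cam["img"][crop[1]:crop[3],crop[0]:crop[2],::-1],None,fx=k,fy=k,interpolation=cv2.INTER_CUBIC)
    for w in pl:
        u=((proj(cam,w)-np.array(crop[:2])+.5)*k-.5).round().astype(int)
        cv2.polylines(im,[u],True,(0,255,255),1)
    cv2.imwrite("pics/"+name,im)
def box(p,x0,x1,y0,y1,z0,z1):
    return [W(p,[(x0,y0,z),(x1,y0,z),(x1,y1,z),(x0,y1,z)]) for z in (z0,z1)]
G=box(p,-5,5,-15,15,181,227)+box(p,-5,5,-28,28,15,181)+box(p,-45,45,-50,50,0,45)
draw(S,G,"fs_g.png",(255,150,335,260),6);draw(T,G,"ft_g.png",(180,205,260,285),7)
d=q[3]*1000
Q=box(q,-85,45,-75,75,0,14)+box(q,-9,9,-9,9,0,210)+box(q,67.5+d,115.5+d,-8,8,169,183)+box(q,40.5+d,52.5+d,-8,8,169,193)+box(q,115.5+d,121.5+d,-8,8,169,191)
draw(S,Q,"fs_s.png",(145,215,245,315),6);draw(T,Q,"ft_s.png",(310,205,395,300),6)
E
cd pics; python3 -c "
import cv2,numpy as np
a=cv2.imread('fs_g.png');b=cv2.imread('ft_g.png')[:,:]
h=600
z=np.zeros((600,800,3),np.uint8);a=cv2.resize(a,(380,522));b=cv2.resize(b,(410,410));z[:522,:380]=a;z[:410,385:795]=b;cv2.imwrite('m1.png',z)
z[:]=0;a=cv2.resize(cv2.imread('fs_s.png'),(400,400));b=cv2.resize(cv2.imread('ft_s.png'),(395,441));z[:400,:400]=a;z[:441,402:797]=b;cv2.imwrite('m2.png',z)"
```

```text
gauge [0.46409672 0.15386501] 53.4751439950409
[[0.1, 0.2], [0.0, 0.8], [0.0, 0.2], [0.0, 0.1], [0.6, 0.4], [-0.0, 0.1], [-0.0, -0.0], [0.5, 0.1], [0.3, -0.2], [0.2, 0.4], [0.8, 0.3], [0.4, 1.8], [-0.1, 1.1], [1.0, -0.6], [0.3, -0.8]]
rack [0.4619906  0.15458957] 55.862069397008995
[[0.3, -0.6], [-2.8, 0.5], [0.6, -0.7], [0.0, 1.3], [0.1, -0.2]]
stand [ 0.44862746 -0.21691754  0.4232376  -0.00135474] 24.249728394957103
[[-0.1, -0.4], [0.0, 0.2], [-0.6, 1.0], [6.1, -3.0], [-0.2, 0.1], [-0.8, 0.4], [-0.8, 0.3], [-0.9, 0.5], [0.9, -0.5], [-0.6, 0.9], [0.9, -0.1], [-0.8, 0.1], [0.4, -0.9], [0.3, 1.0], [-25.6, 34.9]]
```

View pics/m1.png

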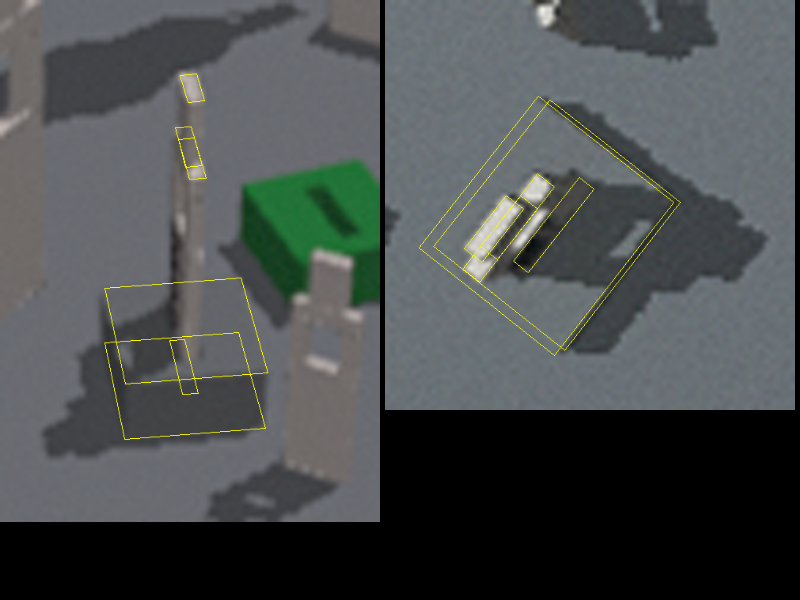

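View pics/m2.png

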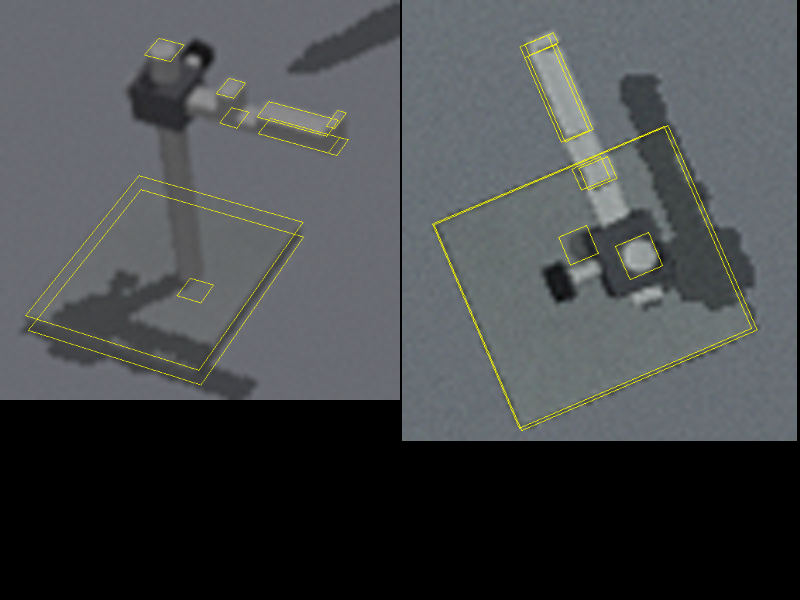

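The overlays fit both views. The gauge in the grey rack matches the 212 mm model, and the black ticks are on its -x face, which looks towards world (-x,-y). Next I work out the approach.

```bash
cat >> h.py <<'E'
def go(x,y,z,yawy):
    st=robot.state();R=np.array(st["ee_rot"]);d=np.array([x,y,z])-st["tool_pos"]
    yy=np.degrees(np.arctan2(R[1,1],R[0,1])); t=(-(yawy-yy)+180)%360-180
    print("from",np.round(st["tool_pos"],4),"yaw",round(yy,2),"shift mm",np.round(1000*R.T@d,1),"turn",round(t,1),"t",st["time"],"j",np.round(st["joint_positions"],0))
def info():
    st=robot.state(); print(np.round(st["tool_pos"],4),"F",np.round(st["wrist_force"],2),"M",np.round(st["wrist_torque"],2),"w",st["grip_width"],"t",st["time"])
E
python3 - <<'E'
from fit import *
print("tall base",ray(S,(257,219),0),"small",ray(S,(321,249),0)); 
b=ray(S,(257,219),0)
for h in (.25,.28,.3,.32): print(h,proj(S,[[b[0],b[1],h]]),proj(T,[[b[0],b[1],h]]))
print("bottle",ray(T,(116,190),0.08))
go(.464,.154,.33,-36.5)
E
```

```text
tall base [0.34453469 0.11238786 0.        ] small [0.5820776  0.15204888 0.        ]
0.25 [[255.42341964 150.35035203]] [[215.9053706  303.29239139]]
0.28 [[255.21269993 141.17490187]] [[214.26301344 304.92505768]]
0.3 [[255.06934193 134.93260915]] [[213.11665944 306.06464751]]
0.32 [[254.92361479 128.58715609]] [[211.92638649 307.24789714]]
bottle [0.61098716 0.40352027 0.08      ]
from [0.1938 0.6203 0.2311] yaw 72.65 shift mm [-397.  -364.6  -98.8] turn 109.2 t 0.4 j [-78.  22.   3.  92.  -1.  67.  -3.]
```

Call:
jog_arm(
  deltas=[
    [[0, 0, -99, 0, 85], [-60, -55, -99, 15, 85], [-397, -365, -99, 109, 70], [-397, -365, -99, 109, 70], [-397, -365, -99, 109, 70], [-397, -365, -99, 109, 70], [-397, -365, -99, 109, 70], [-397, -365, -99, 109, 70], [-397, -365, -99, 109, 70], [-397, -365, -99, 109, 70], [-397, -365, -99, 109, 70], [-397, -365, -99, 109, 70]],
  ],
)

```text
time: 1.6
tool_pos: [0.4648, 0.1512, 0.3308]
ee_rot: [[0.379, 0.925, 0.001], [0.925, -0.379, 0.001], [0.001, 0.001, -1.0]]
wrist_force: [1.6, 0.3, -0.3]
grip_width: 0.07
```

```bash
python3 -c "
from h import *
go(.464,.154,.26,-36.5)"
```

```text
from [0.4648 0.1512 0.3308] yaw -22.28 shift mm [ 2.2 -1.8 70.8] turn 14.2 t 1.6 j [-53.  -2.  30. 107.   1.  74. -46.]
```

Call:
jog_arm(
  deltas=[
    [[2, -2, 20, 8, 70], [2, -2, 50, 14, 70], [2, -2, 71, 14, 70], [2, -2, 71, 14, 70], [2, -2, 71, 14, 70]],
  ],
)

```text
time: 2.1
tool_pos: [0.4638, 0.1538, 0.2601]
ee_rot: [[0.592, 0.806, 0.001], [0.806, -0.592, 0.001], [0.001, 0.0, -1.0]]
wrist_force: [0.2, 0.4, 0.3]
grip_width: 0.0696
```

```bash
python3 -c "
from h import *
s=robot.snapshot('top');save(s,'t1.png',(160,195,260,295),5)
s=robot.snapshot('scene');save(s,'s1.png',(230,90,350,260),4)
go(.464,.154,.188,-36.5)
a=cv2.imread('pics/t1.png');b=cv2.resize(cv2.imread('pics/s1.png'),(300,425));z=np.zeros((500,800,3),np.uint8);z[:500,:500]=a;z[:425,500:]=b;cv2.imwrite('pics/m3.png',z)"
```

```text
from [0.4648 0.1544 0.2614] yaw -36.27 shift mm [-1.  -0.5 73.4] turn 0.2 t 2.2 j [-53.   2.  30. 112.  -1.  66. -58.]
```

View pics/m3.png

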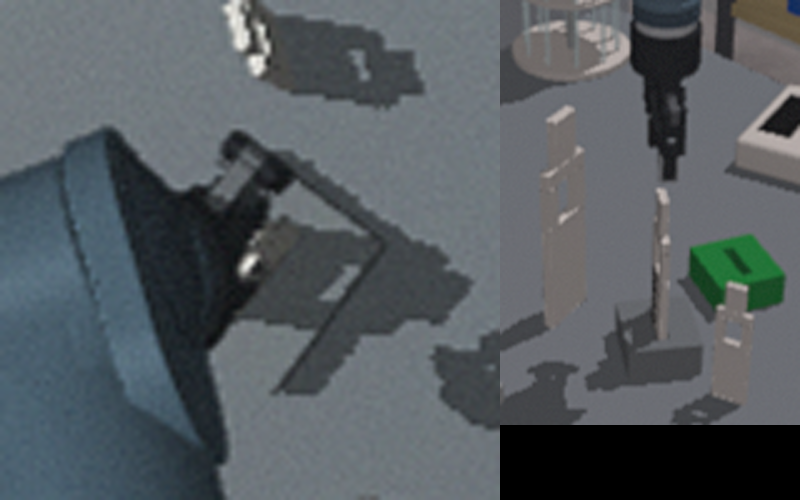

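The gripper is directly above the tab (scene crop (665,190)), with the fingers aligned. I descend and close lightly.

Call:
jog_arm(
  deltas=[
    [[-1, -0.5, 25, 0, 70], [-1, -0.5, 50, 0, 70], [-1, -0.5, 62, 0, 70], [-1, -0.5, 73, 0, 70], [-1, -0.5, 73, 0, 70], [-1, -0.5, 73, 0, 70]],
  ],
  grip_force=40,
)

```text
time: 2.8
tool_pos: [0.4647, 0.1543, 0.1891]
ee_rot: [[0.591, 0.806, 0.005], [0.806, -0.591, 0.003], [0.005, 0.002, -1.0]]
wrist_force: [-0.7, 0.2, -0.1]
grip_width: 0.07
```

```bash
python3 -c "
from h import *
go(.464,.154,.188,-36.5);info()"
```

```text
from [0.4647 0.1543 0.1891] yaw -36.26 shift mm [-0.7 -0.4  1.1] turn 0.2 t 2.8 j [-52.   7.  31. 117.  -4.  57. -55.]
[0.4647 0.1543 0.1891] F [-0.7   0.16 -0.11] M [-0.02  0.02 -0.06] w 0.06997545676929352 t 2.8
```

Call:
jog_arm(
  deltas=[
    [[-0.5, 0, 0.5, 0, 50], [-0.5, 0, 0.5, 0, 35], [-0.5, 0, 0.5, 0, 20], [-0.5, 0, 0.5, 0, 20], [-0.5, 0, 0.5, 0, 20], [-0.5, 0, 0.5, 0, 20], [-0.5, 0, 0.5, 0, 20]],
  ],
  grip_force=45,
)

```text
time: 3.5
tool_pos: [0.4652, 0.1543, 0.1895]
ee_rot: [[0.592, 0.806, 0.006], [0.806, -0.592, 0.004], [0.007, 0.003, -1.0]]
wrist_force: [0.1, 0.3, 5.0]
grip_width: 0.0296
```

```bash
python3 -c "
from h import *
info()"
```

```text
[0.4652 0.1543 0.1895] F [0.11 0.31 5.02] M [0.07 0.12 0.04] w 0.029585315138855903 t 3.5
```

Call:
jog_arm(
  deltas=[
    [[0, 0, -5, 0, 20], [0, 0, -15, 0, 20], [0, 0, -35, 0, 20], [0, 0, -55, 0, 20], [0, 0, -75, 0, 20], [0, 0, -90, 0, 20], [0, 0, -90, 0, 20], [0, 0, -90, 0, 20]],
  ],
)

```text
time: 4.3
tool_pos: [0.4642, 0.1538, 0.2791]
ee_rot: [[0.592, 0.806, 0.006], [0.806, -0.592, 0.004], [0.006, 0.002, -1.0]]
wrist_force: [0.0, 0.3, -0.8]
grip_width: 0.0294
```

```bash
python3 -c "
from h import *
info()
s=robot.snapshot('top');save(s,'t2.png',(160,195,260,295),5)
s=robot.snapshot('scene');save(s,'s2.png',(230,90,350,260),4)
q=np.load('q.npy');a=q[2];
for X in (200,150):
  X/=1000;print(q[0]+X*np.cos(a),q[1]+X*np.sin(a))
go(q[0]+.2*np.cos(a),q[1]+.2*np.sin(a),.28,114.25)
a=cv2.imread('pics/t2.png');b=cv2.resize(cv2.imread('pics/s2.png'),(300,425));z=np.zeros((500,800,3),np.uint8);z[:500,:500]=a;z[:425,500:]=b;cv2.imwrite('pics/m4.png',z)"
```

```text
[0.4642 0.1538 0.2791] F [ 0.02  0.34 -0.81] M [ 0.01  0.05 -0.05] w 0.02943447799890853 t 4.3
0.6309802631066774 -0.13477463079293306
0.5853920635797063 -0.15531035731743345
from [0.4636 0.1535 0.2782] yaw -36.26 shift mm [-133.5  305.5   -1.9] turn -150.5 t 4.4 j [-53.   1.  30. 111.  -0.  68. -59.]
```

View pics/m4.png

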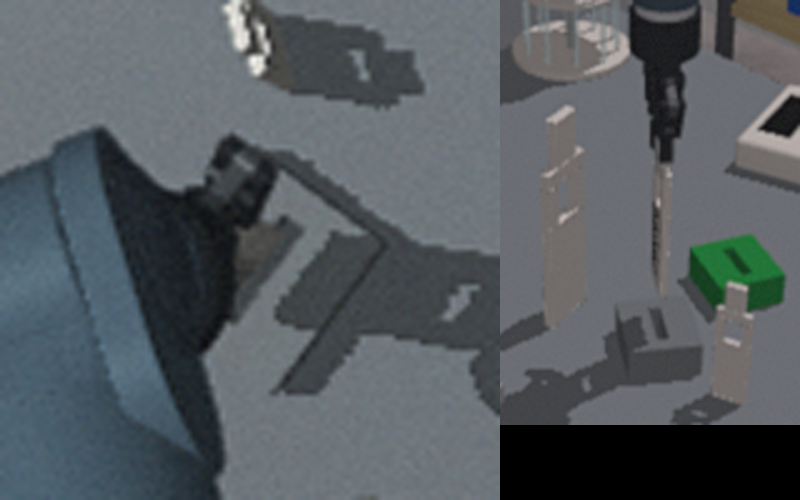

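Clean lift. The ticks are on the left-hand face, as modelled (scene crop (655,235)). Now carrying it to a point out in front of the arm tip while turning.

Call:
jog_arm(
  deltas=[
    [[-10, 25, 0, -8, 20], [-22, 50, 0, -16, 20], [-35, 80, -2, -25, 20], [-48, 110, -2, -33, 20], [-60, 140, -2, -42, 20], [-75, 170, -2, -50, 20], [-88, 200, -2, -58, 20], [-100, 230, -2, -67, 20], [-113, 260, -2, -75, 20], [-125, 285, -2, -83, 20], [-133, 305, -2, -91, 20], [-133, 305, -2, -99, 20]],
  ],
)

```text
time: 5.6
tool_pos: [0.6305, -0.1389, 0.2782]
ee_rot: [[-0.889, 0.458, 0.001], [0.458, 0.889, -0.001], [-0.002, -0.001, -1.0]]
wrist_force: [-1.1, 0.4, -1.6]
grip_width: 0.0293
```

```bash
python3 -c "
from h import *
info()
q=np.load('q.npy');a=q[2];
go(q[0]+.2*np.cos(a),q[1]+.2*np.sin(a),.28,114.25)"
```

```text
[ 0.6305 -0.1389  0.2782] F [-1.12  0.38 -1.56] M [-0.01  0.02 -0.01] w 0.029287374034482467 t 5.6
from [ 0.6305 -0.1389  0.2782] yaw 62.74 shift mm [ 1.4  3.9 -1.9] turn -51.5 t 5.6 j [-17.  22.  33.  91. -12.  72.  81.]
```

Call:
jog_arm(
  deltas=[
    [[1, 4, 0, -8, 20], [1, 4, 0, -16, 20], [1, 4, 0, -24, 20], [1, 4, 0, -32, 20], [1, 4, 0, -40, 20], [1, 4, 0, -48, 20], [1, 4, 10, -51.5, 20], [1, 4, 30, -51.5, 20], [1, 4, 53, -51.5, 20], [1, 4, 53, -51.5, 20], [1, 4, 53, -51.5, 20], [1, 4, 53, -51.5, 20]],
  ],
)

```text
time: 6.8
tool_pos: [0.6321, -0.1352, 0.226]
ee_rot: [[-0.912, -0.41, 0.002], [-0.41, 0.912, -0.002], [-0.001, -0.003, -1.0]]
wrist_force: [0.2, 0.9, -1.4]
grip_width: 0.0294
```

```bash
python3 - <<'E'
from fit import *
info()
q=np.load('q.npy');a=q[2];
go(q[0]+.2*np.cos(a),q[1]+.2*np.sin(a),.2245,114.25)
S=robot.snapshot('scene');T=robot.snapshot('top')
np.save("S3.npy",S,allow_pickle=True);np.save("T3.npy",T,allow_pickle=True)
save(S,'s3.png',(150,170,270,320),5);save(T,'t3.png',(300,140,400,300),4.5)
a=cv2.resize(cv2.imread('pics/s3.png'),(480,600));b=cv2.resize(cv2.imread('pics/t3.png'),(320,512));z=np.zeros((600,800,3),np.uint8);z[:,:480]=a;z[:512,480:]=b;cv2.imwrite('pics/m5.png',z)
E
```

```text
[ 0.6321 -0.1352  0.226 ] F [ 0.16  0.9  -1.37] M [-0.02 -0.03  0.05] w 0.029432554145760008 t 6.8
from [ 0.6321 -0.1352  0.226 ] yaw 114.24 shift mm [0.9 0.9 1.5] turn -0.0 t 6.8 j [-10.  23.  24.  93. -10.  66. 130.]
```

View pics/m5.png

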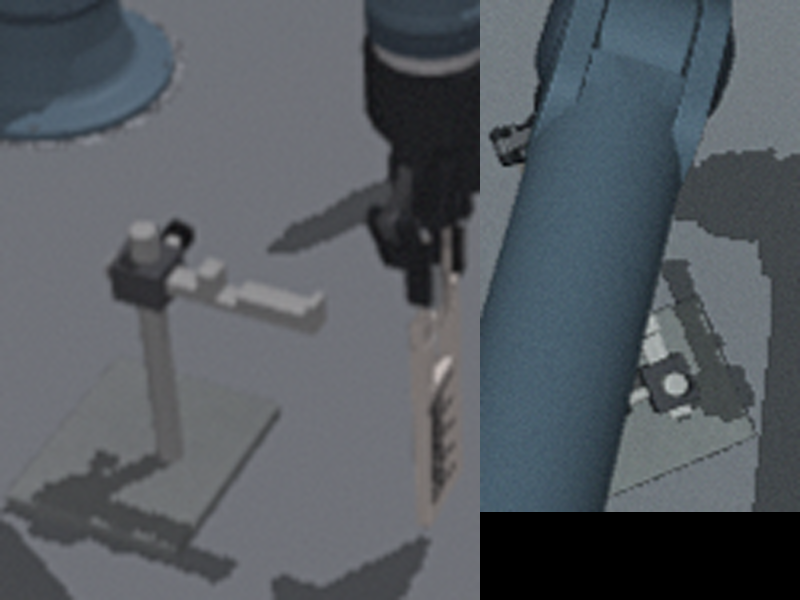

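The ticks now face outward (crop (440,450)), away from the post. Next is a model overlay before threading the window over the tip.

```bash
cat > ov.py <<'E'
from fit import *
def box(p,x0,x1,y0,y1,z0,z1):
    a=[(x0,y0),(x1,y0),(x1,y1),(x0,y1)]
    L=[W(p,[(x,y,z) for x,y in a]) for z in (z0,z1)]
    return L+[np.array([L[0][i],L[1][i]]) for i in range(4)]
def draw(cam,pl,name,crop,k,col=(0,255,255)):
    im=cv2.resize(cam["img"][crop[1]:crop[3],crop[0]:crop[2],::-1],None,fx=k,fy=k,interpolation=cv2.INTER_CUBIC)
    for c,P in pl:
      for w in P:
        u=((proj(cam,w)-np.array(crop[:2])+.5)*k-.5).round().astype(int)
        cv2.polylines(im,[u],True,c,1)
    cv2.imwrite("pics/"+name,im)
def gaugebox(tool,off=-0.001,zoff=.1745):
    R=np.array(tool["ee_rot"]); yg=-R[:2,1]; yaw=np.arctan2(yg[1],yg[0])-np.pi/2
    xg=np.array([np.cos(yaw),np.sin(yaw)]); c=tool["tool_pos"][:2]+off*xg; zb=(tool["tool_pos"][2]-zoff)*1000
    p=[c[0],c[1],yaw]
    return box(p,-5,5,-28,28,zb,zb+166)+box(p,-5,5,-14,14,zb+110,zb+150)+box(p,-5,5,-15,15,zb+166,zb+212)
def standbox(d):
    q=np.load("q.npy"); d*=1000
    return box(q,67.5+d,115.5+d,-8,8,169,183)+box(q,40.5+d,52.5+d,-8,8,169,193)+box(q,115.5+d,121.5+d,-8,8,169,191)
E
python3 - <<'E'
from ov import *
S=np.load("S3.npy",allow_pickle=True).item()
draw(S,[((0,255,255),gaugebox(robot.state())),((0,255,0),standbox(-.0014))],"o3.png",(175,210,275,310),6)
E
```

```text
(no output)
```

View pics/o3.png

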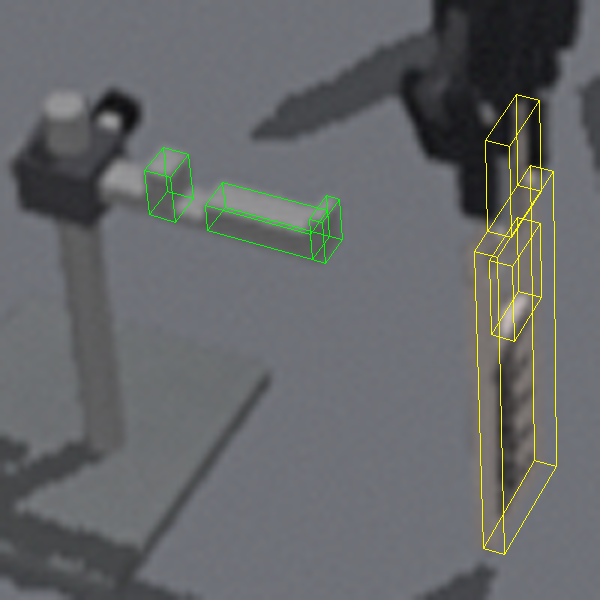

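Model and image agree to about 1 px, and the gauge and the arm show the same small bias. I advance the window over the tip.

Call:
jog_arm(
  deltas=[
    [[15, 1, 1.5, 0, 20], [30, 1, 1.5, 0, 20], [45, 1, 1.5, 0, 20], [55, 1, 1.5, 0, 20], [60, 1, 1.5, 0, 20], [60, 1, 1.5, 0, 20], [60, 1, 1.5, 0, 20]],
  ],
)

```text
time: 7.6
tool_pos: [0.5779, -0.1585, 0.2252]
ee_rot: [[-0.912, -0.411, 0.005], [-0.411, 0.912, -0.002], [-0.004, -0.003, -1.0]]
wrist_force: [-0.5, -0.5, -1.2]
grip_width: 0.0294
```

```bash
python3 - <<'E'
from ov import *
info()
q=np.load('q.npy');a=q[2]
go(q[0]+.092*np.cos(a),q[1]+.092*np.sin(a),.2245,114.25)
S=robot.snapshot('scene')
save(S,"s4.png",(175,210,275,310),6)
draw(S,[((0,255,255),gaugebox(robot.state())),((0,255,0),standbox(-.0014))],"o4.png",(175,210,275,310),6)
E
```

```text
[ 0.5779 -0.1585  0.2252] F [-0.55 -0.5  -1.17] M [ 0.04 -0.07  0.02] w 0.029384403268415234 t 7.6
from [ 0.5779 -0.1585  0.2252] yaw 114.26 shift mm [49.8 -0.1  0.5] turn 0.0 t 7.6 j [ -9.  17.  25. 100.  -8.  64. 132.]
```

View pics/s4.png

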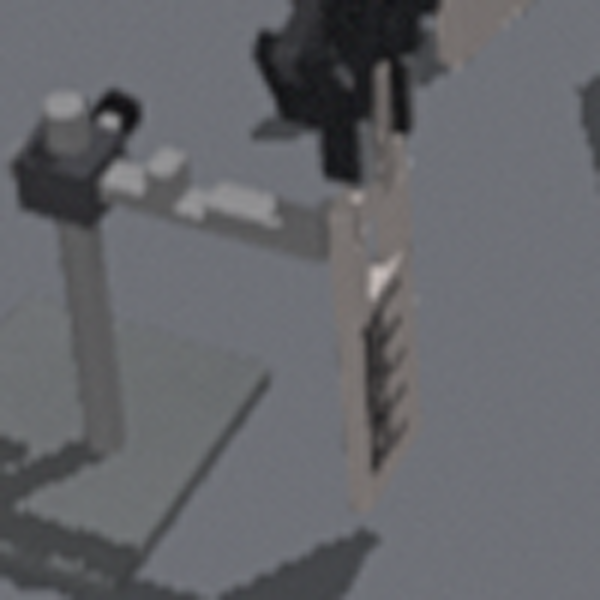

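View pics/o4.png

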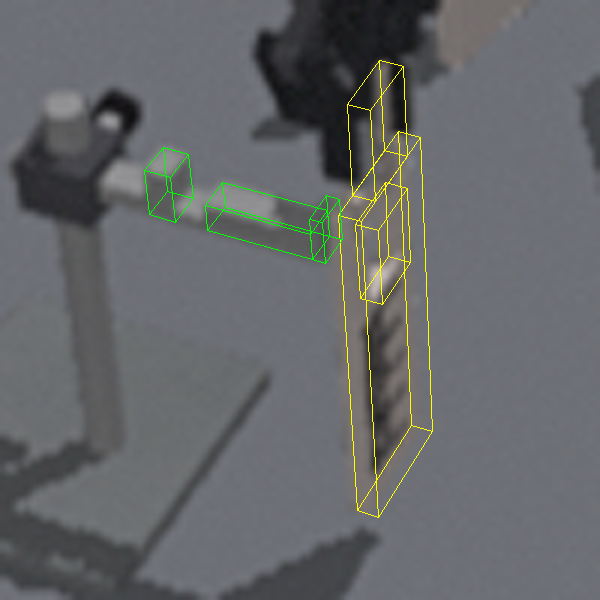

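The gauge looks about 10 crop px narrower on its right side than the model, so it may be slightly yawed in the grip. I'll measure that before going on.

```bash
python3 - <<'E'
from ov import *
S=robot.snapshot('scene');np.save("S4.npy",S,allow_pickle=True)
im=S["img"][205:300,215:255,::-1].astype(float)
im=np.clip((im-40)*1.6,0,255).astype(np.uint8)
im2=cv2.resize(im,None,fx=6,fy=6,interpolation=cv2.INTER_CUBIC)
st=robot.state()
for n,g in (("a",None),):
    im3=im2.copy()
    for w in gaugebox(st):
        u=((proj(S,w)-np.array([215,205])+.5)*6-.5).round().astype(int);cv2.polylines(im3,[u],True,(0,255,255),1)
cv2.imwrite("pics/s5.png",np.hstack([im2,im3]))
E
```

```text
(no output)
```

View pics/s5.png

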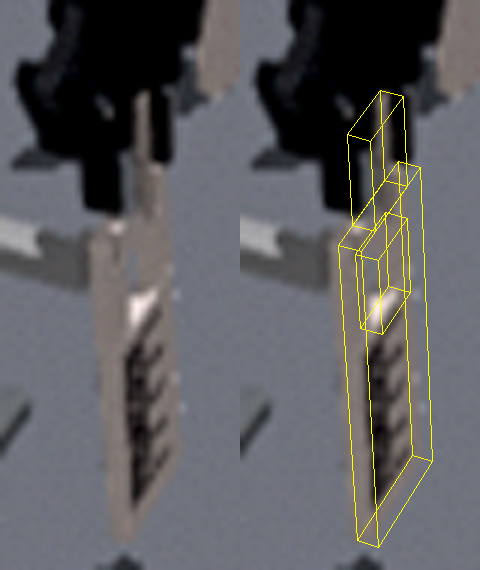

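The difference is within about 1 px of the bias the arm also shows. The notch and window tolerances (±2.5 mm along, ±6 mm across) cover it, so I continue over the bed and watch the force.

Call:
jog_arm(
  deltas=[
    [[10, 0, 0.5, 0, 20], [20, 0, 0.5, 0, 20], [30, 0, 0.5, 0, 20], [40, 0, 0.5, 0, 20], [47, 0, 0.5, 0, 20], [50, 0, 0.5, 0, 20], [50, 0, 0.5, 0, 20], [50, 0, 0.5, 0, 20]],
  ],
)

```text
time: 8.5
tool_pos: [0.5328, -0.1786, 0.2245]
ee_rot: [[-0.911, -0.412, 0.005], [-0.412, 0.911, -0.002], [-0.004, -0.003, -1.0]]
wrist_force: [0.0, 0.9, -1.1]
grip_width: 0.0292
```

```bash
python3 - <<'E'
from ov import *
info()
q=np.load('q.npy');a=q[2]
go(q[0]+.092*np.cos(a),q[1]+.092*np.sin(a),.2245,114.25)
S=robot.snapshot('scene')
im=np.clip((S["img"][205:305,165:255,::-1].astype(float)-30)*1.6,0,255).astype(np.uint8)
cv2.imwrite("pics/s6.png",cv2.resize(im,None,fx=6,fy=6,interpolation=cv2.INTER_CUBIC))
E
```

```text
[ 0.5328 -0.1786  0.2245] F [ 0.03  0.87 -1.15] M [0.03 0.05 0.02] w 0.02922485533981715 t 8.5
from [ 0.5328 -0.1786  0.2245] yaw 114.32 shift mm [ 0.5 -0.4  0. ] turn 0.1 t 8.5 j [ -8.  13.  26. 106.  -6.  62. 134.]
```

View pics/s6.png

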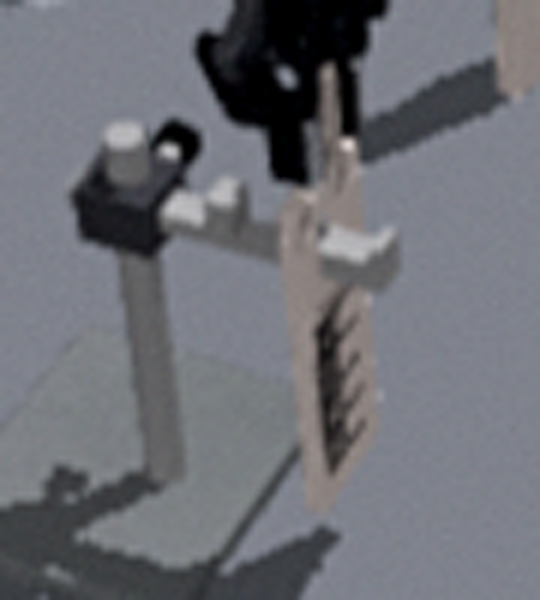

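The arm passes through the window, with its tip at crop (385,260) in front of the gauge. I lower towards the bed; contact is expected about 17 mm down.

Call:
jog_arm(
  deltas=[
    [[0, 0, 4, 0, 20], [0, 0, 8, 0, 20], [0, 0, 11, 0, 20], [0, 0, 13, 0, 20], [0, 0, 13, 0, 20], [0, 0, 13, 0, 20]],
  ],
)

```text
time: 9.15
tool_pos: [0.533, -0.1785, 0.2114]
ee_rot: [[-0.911, -0.412, 0.005], [-0.412, 0.911, -0.002], [-0.004, -0.003, -1.0]]
wrist_force: [0.5, -0.4, -1.4]
grip_width: 0.0294
```

Call:
jog_arm(
  deltas=[
    [[0, 0, 0.7, 0, 20], [0, 0, 1.3, 0, 20], [0, 0, 2, 0, 20], [0, 0, 2, 0, 20]],
  ],
)

```text
time: 9.55
tool_pos: [0.533, -0.1785, 0.2093]
ee_rot: [[-0.911, -0.412, 0.005], [-0.412, 0.911, -0.002], [-0.004, -0.003, -1.0]]
wrist_force: [0.2, -0.6, -1.6]
grip_width: 0.0293
```

Call:
jog_arm(
  deltas=[
    [[0, 0, 0.5, 0, 20], [0, 0, 1, 0, 20], [0, 0, 1, 0, 20]],
  ],
)

```text
time: 9.85
tool_pos: [0.5329, -0.1785, 0.2082]
ee_rot: [[-0.911, -0.412, 0.004], [-0.412, 0.911, -0.002], [-0.003, -0.003, -1.0]]
wrist_force: [-0.0, -0.1, -2.1]
grip_width: 0.0288
```

Call:
jog_arm(
  deltas=[
    [[0, 0, 0.3, 0, 20], [0, 0, 0.6, 0, 20], [0, 0, 0.6, 0, 20]],
  ],
)

```text
time: 10.15
tool_pos: [0.5329, -0.1784, 0.2076]
ee_rot: [[-0.911, -0.412, 0.004], [-0.412, 0.911, -0.002], [-0.003, -0.003, -1.0]]
wrist_force: [0.5, 1.2, -0.8]
grip_width: 0.0292
```

Call:
jog_arm(
  deltas=[
    [[0, 0, 0.3, 0, 20], [0, 0, 0.5, 0, 20], [0, 0, 0.5, 0, 20]],
  ],
)

```text
time: 10.45
tool_pos: [0.533, -0.1785, 0.2076]
ee_rot: [[-0.911, -0.412, 0.005], [-0.412, 0.911, -0.001], [-0.004, -0.003, -1.0]]
wrist_force: [-0.8, 0.8, 1.5]
grip_width: 0.0293
```

```bash
python3 -c "
from h import *
info()"
```

```text
[ 0.533  -0.1785  0.2076] F [-0.82  0.81  1.5 ] M [ 0.07  0.29 -0.  ] w 0.02934293886181469 t 10.45
```

Bed felt at TCP z 207.6 mm, against 207.5 predicted. I slide inward with light contact.

Call:
jog_arm(
  deltas=[
    [[3, 0, 0.3, 0, 20], [6, 0, 0.3, 0, 20], [9, 0, 0.3, 0, 20], [12, 0, 0.3, 0, 20], [12, 0, 0.3, 0, 20]],
  ],
)

```text
time: 10.95
tool_pos: [0.5218, -0.1839, 0.2075]
ee_rot: [[-0.911, -0.412, 0.005], [-0.412, 0.911, -0.002], [-0.004, -0.003, -1.0]]
wrist_force: [0.1, -0.3, 1.6]
grip_width: 0.0297
```

```bash
cat >> h.py <<'E'
def stx():
    q=np.load('q.npy');a=q[2];st=robot.state();d=st["tool_pos"][:2]-q[:2];R=np.array(st["ee_rot"])
    F=st["wrist_force"]
    c,s=np.cos(a),np.sin(a)
    print("stand xy",np.round([1000*(c*d[0]+s*d[1]),1000*(-s*d[0]+c*d[1])],1),"z",round(1000*st["tool_pos"][2],2),"F stand",np.round([c*F[0]+s*F[1],-s*F[0]+c*F[1],F[2]],2),"M",np.round(st["wrist_torque"],2),"t",st["time"])
E
python3 -c "
from h import *
stx()"
```

```text
stand xy [80.3  0.1] z 207.54 F stand [-0.04 -0.34  1.64] M [ 0.04 -0.01  0.01] t 10.95
```

Call:
jog_arm(
  deltas=[
    [[3, 0, 0.3, 0, 20], [6, 0, 0.3, 0, 20], [9, 0, 0.3, 0, 20], [12, 0, 0.3, 0, 20], [14, 0, 0.3, 0, 20], [14, 0, 0.3, 0, 20]],
  ],
)

```text
time: 11.55
tool_pos: [0.5087, -0.19, 0.2073]
ee_rot: [[-0.912, -0.411, 0.005], [-0.411, 0.912, -0.002], [-0.004, -0.003, -1.0]]
wrist_force: [-0.5, -0.1, 2.5]
grip_width: 0.029
```

```bash
python3 -c "
from h import *
stx()
S=robot.snapshot('scene')
im=np.clip((S['img'][205:305,165:255,::-1].astype(float)-30)*1.6,0,255).astype(np.uint8)
cv2.imwrite('pics/s7.png',cv2.resize(im,None,fx=6,fy=6,interpolation=cv2.INTER_CUBIC))
"
```

```text
stand xy [65.8 -0.1] z 207.31 F stand [-0.54  0.09  2.46] M [ 0.06 -0.1   0.04] t 11.55
```

View pics/s7.png

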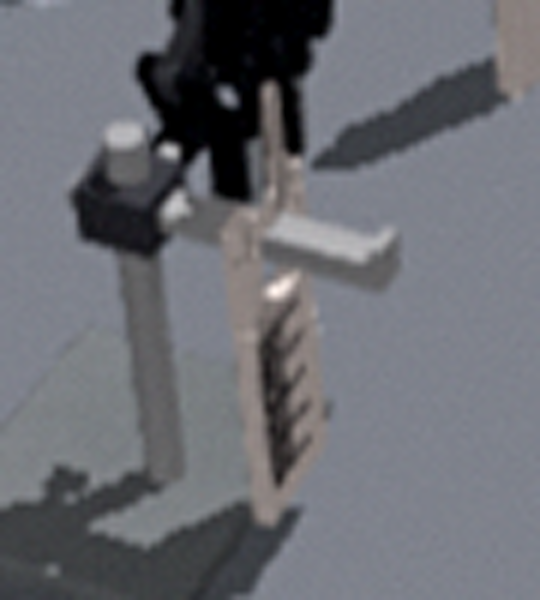

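Call:
jog_arm(
  deltas=[
    [[1, 0, 0.2, 0, 20], [2, 0, 0.2, 0, 20], [3, 0, 0.2, 0, 20], [3, 0, 0.2, 0, 20]],
  ],
)

```text
time: 12.0
tool_pos: [0.5044, -0.1913, 0.2058]
ee_rot: [[-0.912, -0.411, 0.001], [-0.411, 0.912, -0.001], [-0.001, -0.002, -1.0]]
wrist_force: [0.8, 1.2, -2.0]
grip_width: 0.0292
```

Call:
jog_arm(
  deltas=[
    [[1, 0, 0.2, 0, 20], [2, 0, 0.2, 0, 20], [2, 0, 0.2, 0, 20]],
  ],
)

```text
time: 12.3
tool_pos: [0.5029, -0.1916, 0.2055]
ee_rot: [[-0.912, -0.411, 0.002], [-0.411, 0.912, -0.001], [-0.001, -0.002, -1.0]]
wrist_force: [2.0, 1.0, -2.4]
grip_width: 0.0297
```

```bash
python3 -c "
from h import *
stx()"
```

```text
stand xy [59.9  0.8] z 205.54 F stand [ 2.26  0.11 -2.39] M [ 0.18 -0.42 -0.05] t 12.3
```

Call:
jog_arm(
  deltas=[
    [[0.5, 0, 0, 0, 20], [0.5, 0, 0, 0, 20]],
  ],
)

```text
time: 12.5
tool_pos: [0.5029, -0.1916, 0.2056]
ee_rot: [[-0.911, -0.411, 0.003], [-0.411, 0.911, -0.001], [-0.002, -0.002, -1.0]]
wrist_force: [2.4, 0.4, -3.6]
grip_width: 0.0293
```

```bash
python3 -c "
from h import *
stx()"
```

```text
stand xy [59.9  0.8] z 205.61 F stand [ 2.35 -0.63 -3.64] M [ 0.18 -0.55 -0.02] t 12.5
```

Call:
jog_arm(
  deltas=[
    [[0.5, 0, 0, 0, 20], [0.5, 0, 0, 0, 20]],
  ],
)

```text
time: 12.7
tool_pos: [0.5029, -0.1916, 0.2057]
ee_rot: [[-0.911, -0.412, 0.004], [-0.412, 0.911, -0.001], [-0.003, -0.002, -1.0]]
wrist_force: [2.5, 1.1, -3.1]
grip_width: 0.0293
```

```bash
python3 -c "
from h import *
stx()"
```

```text
stand xy [59.8  0.8] z 205.7 F stand [ 2.68 -0.03 -3.08] M [ 0.24 -0.66 -0.01] t 12.7
```

Stop felt: 2.5 N at tool stand-x 59.9, after the bridge had dropped about 2 mm below bed level. I back off 2.5 mm to centre it, then lower about 6 mm.

Call:
jog_arm(
  deltas=[
    [[-1.3, 0.5, 0, 0, 20], [-2.5, 0.5, 0, 0, 20], [-2.5, 0.5, 0, 0, 20]],
  ],
)

```text
time: 13.0
tool_pos: [0.5043, -0.1904, 0.2056]
ee_rot: [[-0.911, -0.411, 0.002], [-0.411, 0.911, -0.001], [-0.002, -0.002, -1.0]]
wrist_force: [0.3, 0.3, -2.0]
grip_width: 0.0293
```

```bash
python3 -c "
from h import *
stx()"
```

```text
stand xy [61.7  1.3] z 205.55 F stand [ 0.39  0.1  -2.01] M [-0.03  0.03  0.05] t 13.0
```

Call:
jog_arm(
  deltas=[
    [[0, 0, 0.7, 0, 20], [0, 0, 1.4, 0, 20], [0, 0, 2, 0, 20], [0, 0, 2, 0, 20]],
  ],
)

```text
time: 13.4
tool_pos: [0.5041, -0.1904, 0.2034]
ee_rot: [[-0.912, -0.411, 0.002], [-0.411, 0.912, -0.001], [-0.001, -0.002, -1.0]]
wrist_force: [-0.2, 0.2, -0.5]
grip_width: 0.0292
```

```bash
python3 -c "
from h import *
stx()"
```

```text
stand xy [61.5  1.4] z 203.37 F stand [-0.08  0.23 -0.46] M [ 0.04 -0.04  0.  ] t 13.4
```

Lowering freely inside the notch. Continuing.

Call:
jog_arm(
  deltas=[
    [[-0.3, -0.5, 0.7, 0, 20], [-0.3, -0.5, 1.4, 0, 20], [-0.3, -0.5, 2.2, 0, 20], [-0.3, -0.5, 2.2, 0, 20]],
  ],
)

```text
time: 13.8
tool_pos: [0.5045, -0.1907, 0.201]
ee_rot: [[-0.912, -0.411, 0.001], [-0.411, 0.912, -0.001], [-0.001, -0.001, -1.0]]
wrist_force: [-0.4, 0.7, -1.7]
grip_width: 0.0294
```

```bash
python3 -c "
from h import *
stx()"
```

```text
stand xy [61.7  1. ] z 200.98 F stand [-0.03  0.84 -1.7 ] M [ 0.03  0.01 -0.02] t 13.8
```

Call:
jog_arm(
  deltas=[
    [[0, 0, 0.5, 0, 20], [0, 0, 1, 0, 20], [0, 0, 1, 0, 20]],
  ],
)

```text
time: 14.1
tool_pos: [0.5044, -0.1907, 0.1999]
ee_rot: [[-0.911, -0.411, 0.001], [-0.411, 0.911, -0.001], [-0.001, -0.001, -1.0]]
wrist_force: [-0.4, 0.8, -1.0]
grip_width: 0.0294
```

```bash
python3 -c "
from h import *
stx()"
```

```text
stand xy [61.6  1. ] z 199.9 F stand [-0.07  0.89 -0.99] M [-0.01  0.08 -0.03] t 14.1
```

Call:
jog_arm(
  deltas=[
    [[0, 0, 0.3, 0, 20], [0, 0, 0.6, 0, 20], [0, 0, 0.6, 0, 20]],
  ],
)

```text
time: 14.4
tool_pos: [0.5045, -0.1907, 0.1995]
ee_rot: [[-0.912, -0.411, 0.001], [-0.411, 0.912, -0.001], [-0.001, -0.001, -1.0]]
wrist_force: [-0.4, 0.7, 0.8]
grip_width: 0.0295
```

```bash
python3 -c "
from h import *
stx()"
```

```text
stand xy [61.7  1. ] z 199.53 F stand [-0.06  0.79  0.82] M [ 0.07  0.17 -0.01] t 14.4
```

Call:
jog_arm(
  deltas=[
    [[0, 0, 0.3, 0, 20], [0, 0, 0.6, 0, 20], [0, 0, 0.6, 0, 20]],
  ],
)

```text
time: 14.7
tool_pos: [0.5045, -0.1906, 0.1995]
ee_rot: [[-0.912, -0.411, 0.002], [-0.411, 0.912, -0.0], [-0.001, -0.001, -1.0]]
wrist_force: [-2.5, 0.0, 3.9]
grip_width: 0.0294
```

```bash
python3 -c "
from h import *
stx()
S=robot.snapshot('scene')
im=np.clip((S['img'][205:305,165:255,::-1].astype(float)-30)*1.6,0,255).astype(np.uint8)
cv2.imwrite('pics/s8.png',cv2.resize(im,None,fx=6,fy=6,interpolation=cv2.INTER_CUBIC))
"
```

```text
stand xy [61.8  1. ] z 199.48 F stand [-2.31  1.05  3.92] M [ 0.18  0.45 -0.02] t 14.7
```

View pics/s8.png

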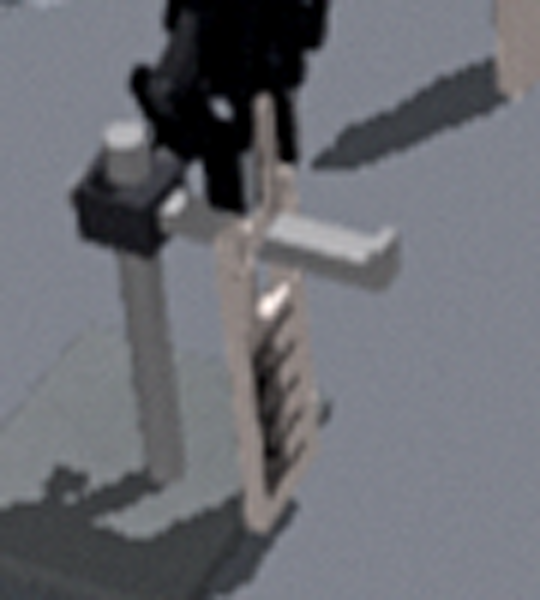

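Floor reached at z 199.5 mm, exactly 8 mm below the bed, with about 5 N. The gauge is home, so I relax and let go.

Call:
jog_arm(
  deltas=[
    [[0, 0, 0, 0, 20], [0, 0, 0, 0, 31], [0, 0, 0, 0, 34], [0, 0, 0, 0, 40], [0, 0, 0, 0, 50], [0, 0, 0, 0, 60], [0, 0, 0, 0, 60], [0, 0, 0, 0, 60]],
  ],
)

```text
time: 15.55
tool_pos: [0.5046, -0.1907, 0.1995]
ee_rot: [[-0.912, -0.411, 0.002], [-0.411, 0.912, -0.001], [-0.001, -0.001, -1.0]]
wrist_force: [0.5, 0.5, -0.3]
grip_width: 0.0601
```

```bash
python3 -c "
from h import *
stx();info()
S=robot.snapshot('scene')
im=np.clip((S['img'][205:305,165:255,::-1].astype(float)-30)*1.6,0,255).astype(np.uint8)
cv2.imwrite('pics/s9.png',cv2.resize(im,None,fx=6,fy=6,interpolation=cv2.INTER_CUBIC))
"
```

```text
stand xy [61.8  1. ] z 199.48 F stand [ 0.66  0.22 -0.3 ] M [-0.02  0.01 -0.02] t 15.55
[ 0.5046 -0.1907  0.1995] F [ 0.51  0.47 -0.3 ] M [-0.02  0.01 -0.02] w 0.06006130937503619 t 15.55
```

View pics/s9.png

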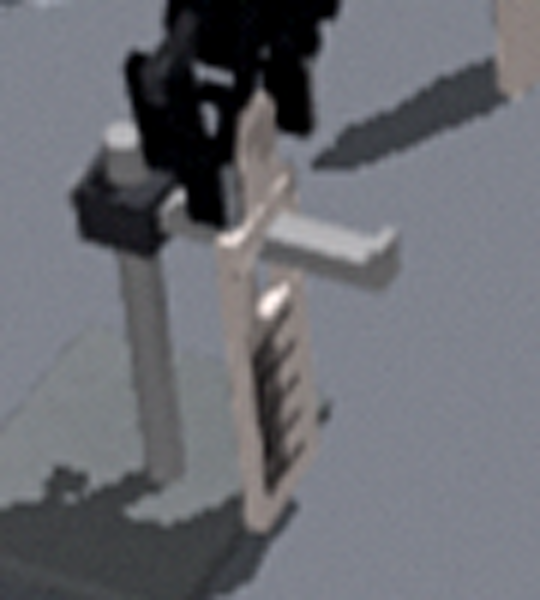

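The gauge stays put with the fingers open and the wrist load near zero. I retreat straight up.

Call:
jog_arm(
  deltas=[
    [[0, 0, -8, 0, 60], [0, 0, -25, 0, 60], [0, 0, -50, 0, 60], [0, 0, -80, 0, 60], [0, 0, -120, 0, 60], [0, 0, -150, 0, 60], [0, 0, -150, 0, 60]],
  ],
)

```text
time: 16.3
tool_pos: [0.5072, -0.192, 0.3559]
ee_rot: [[-0.912, -0.411, 0.013], [-0.411, 0.912, -0.003], [-0.011, -0.008, -1.0]]
wrist_force: [0.7, -0.4, 0.2]
grip_width: 0.0601
```

Call:
jog_arm(
  deltas=[
    [[-20, 40, 0, 0, 60], [-45, 90, 0, 0, 60], [-70, 135, 0, 0, 60], [-90, 180, 0, 0, 60], [-100, 220, 0, 0, 60], [-100, 250, 0, 0, 60], [-100, 250, 0, 0, 60], [-100, 250, 0, 0, 60]],
  ],
)

```text
time: 17.1
tool_pos: [0.4951, 0.0774, 0.3546]
ee_rot: [[-0.911, -0.413, 0.012], [-0.413, 0.911, -0.004], [-0.01, -0.008, -1.0]]
wrist_force: [-0.2, -0.2, -0.3]
grip_width: 0.0595
```

```bash
python3 - <<'E'
from ov import *
info()
S=robot.snapshot('scene');T=robot.snapshot('top')
f=lambda I,c,k:cv2.resize(np.clip((I[c[1]:c[3],c[0]:c[2],::-1].astype(float)-30)*1.6,0,255).astype(np.uint8),None,fx=k,fy=k,interpolation=cv2.INTER_CUBIC)
a=f(S["img"],(165,205,245,305),5);b=f(T["img"],(310,200,390,300),5)
cv2.imwrite("pics/s10.png",np.hstack([a,b]));save(S,"s11.png");save(T,"t11.png")
E
```

```text
[0.4951 0.0774 0.3546] F [-0.19 -0.2  -0.26] M [-0.1  -0.01 -0.01] w 0.059535362411298275 t 17.1
```

View pics/s10.png

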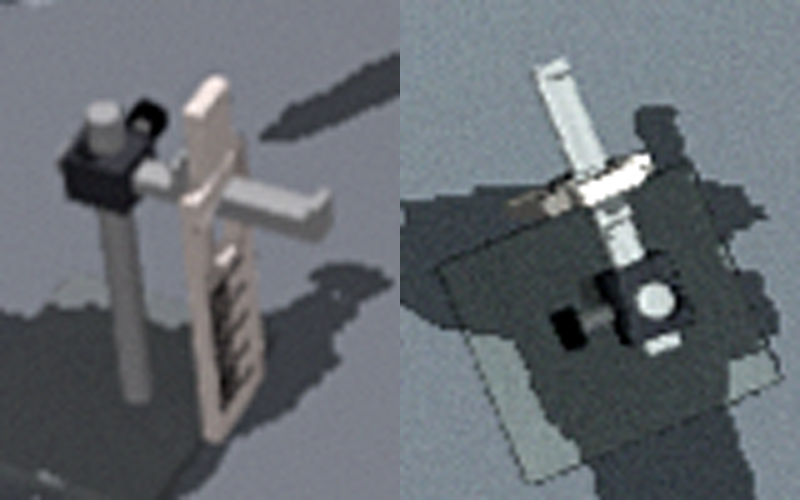

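View pics/s11.png

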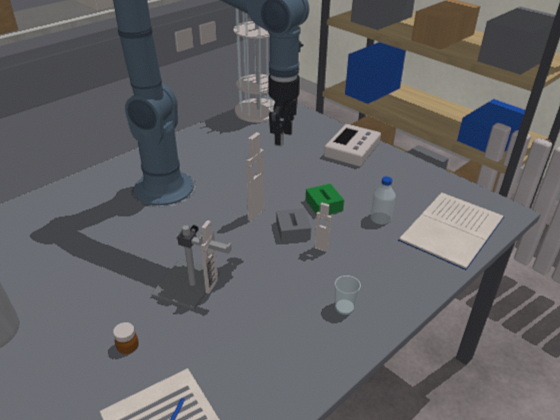

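```bash
python3 - <<'E'
from ov import *
S=robot.snapshot('scene');T=robot.snapshot('top')
q=np.load("q.npy");a=q[2]
st={"ee_rot":[[-.912,-.411,0],[-.411,.912,0],[0,0,-1]],"tool_pos":np.array([q[0]+.0618*np.cos(a),q[1]+.0618*np.sin(a),.1995])}
L=[((0,255,255),gaugebox(st))]
draw(S,L,"o11.png",(170,210,235,310),6);draw(T,L,"o12.png",(325,205,385,265),6)
A=cv2.imread("pics/o11.png");B=cv2.imread("pics/o12.png");z=np.zeros((600,760,3),np.uint8);z[:,:390]=A;z[:360,395:755]=B;cv2.imwrite("pics/m12.png",np.clip(z*1.5,0,255).astype(np.uint8))
E
```

```text
(no output)
```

View pics/m12.png

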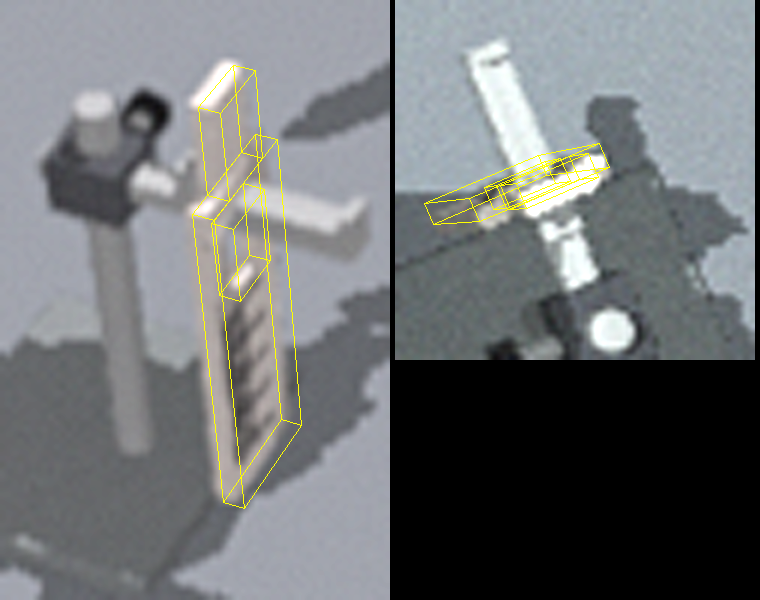

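The gauge hangs upright at the model height, centred in the notch, with its graduations outward. Nothing else has moved. Handing in.

```bash
python3 -c "
from h import *
print(robot.sign_off());info()"
```

```text
the job is handed in; nothing more can be done
None
the job is handed in; nothing more can be done
```

The gauge now hangs by its window in the notch on the stand's arm, with the graduated face pointing outward. I handed the job in at about 17 s.

- **What I did:** I took the 212 mm gauge from the grey rack and turned it so the marks face away from the post. I passed its window over the arm tip, laid it on the bed, and slid it back along the arm until it touched the stop. Then I backed off about 2 mm, lowered it into the notch and let go.
- **Contact forces:** Readings at each contact were about 3–4 N on the bed, 2.5 N at the stop and 5 N on the notch floor. The floor was 8 mm below the bed, as the drawing gives.
- **Last checks:** With the fingers open, the wrist force was near zero. The final pictures show the gauge hanging upright at the expected height, with the robot clear. The bottle, beaker, jar and look-alikes appear in their starting places.
- **Disagreement:** In the camera overlays the gauge sits about 1 px (2–3 mm) closer to the post than the tool pose predicts. The same small shift showed on the stand arm before any contact, so I took it as calibration error. I trusted the felt stop and floor instead.

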